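# Tap the tapered key into a split shoe last

## Task

The pale wooden shoe last on the stand is in two halves with a tapered gap across it. Take the blue-headed tapered key out of the rack, set it thin end down in the gap, midway across the last, and tap or press it in from above until it is tight: the two halves fully spread and the key's head almost down on the last. Let go of it and leave the red-headed key in the rack.

Things in the scene. Friction and masses are not known exactly. Their poses are not given: they have to be found in the camera images.
- blue_key: Brown wooden wedge with a blue block as head, about 100 g. Origin: centre of the thin bottom end; z up. Wedge 74 mm tall, 30 wide (y), tapering along x from 6 to 32 mm thick; head 34 (x) by 42 (y) by 34 mm tall, top 108 mm above origin. Stands upright in a slot of a fixed plywood rack 85 mm high, head resting on its top: lifts straight out. Half a turn about z makes no difference.
- red_key: Same head in red, thinner wedge (6 to 19 mm); origin and axes as the blue key. In the other slot of the same rack, 75 mm from the blue key along their x. Not to be used.
- gap (a point): Middle of the gap's mouth, at the top of the pale last (246 mm long, 125 mm above the bench, on a fixed stand). z up; x along the last, across the gap; y along the gap. The key goes in with its x along this x, either way round. Gap 18 mm wide at the mouth, open at both sides, brass-lined walls sloping like the key's. Beside it the last is 40 mm wide at the top, 75 mm lower down.
- heel_half (a joint): Outward slide of the heel half, m: 0 closed, 0.00635 at its stop. The toe half moves equally the other way, so the gap's middle stays put. Put in loosely, the key rests, bottom 34 mm below the mouth; pushed straight down with about 10 to 16 N it spreads the halves, stays where left, and stops hard 36 mm deeper: bottom 70 mm below the mouth, head's underside 4 mm and its top 38 mm above the last.

How it is judged (in metres and radians):
At the end, for the whole second after the job is handed in: The blue key stands in the gap within 10 mm of its middle along the last and 15 mm across it, upright within 11 degrees, driven to within 12 mm of its tight depth (bottom end more than 58 mm below the gap's mouth), with the heel half spread by more than 4.5 mm; the key is released and at rest (value of joint heel_half above 0.0045 m and z of blue_key in the frame of gap below -0.058 m and x of blue_key in the frame of gap between -0.01 and 0.01 m and y of blue_key in the frame of gap between -0.015 and 0.015 m and angle between blue_key's own z axis and vertical below 0.2 rad and linear speed of blue_key below 0.02 m/s); the robot touches nothing.
It fails at once if the red key is taken out of the rack or shifted by more than 30 mm (distance of red_key from where it was at the start of the episode above 0.03 m).
It also fails if it takes over 45 s, if anything falls off the work surface, if the arm or the gripper's body presses on something with over 40 N, if the wrist force passes 120 N, or if a joint passes its speed limit or range.

## Robot

A 6-joint arm with a two-finger parallel gripper is mounted at the origin on the work surface. World frame = base frame: x ahead of the robot, y to its left, z up, the work surface at z = 0. Lengths are in m, angles in degrees, forces in N, time in s.
With the tool pointing down it reaches from about 0.3 to 0.75 m from the base axis. Payload 8.5 kg.
Tool frame: the origin (TCP) lies midway between the tips of the shut fingers; the grasp point (between the pads) lies 19 mm behind it (env.tcp_to_grasp is the z of the grasp point in the tool frame, in m); z points along the fingers, y is the line along which they close (so a half turn about z gives the same grasp; the last joint's range is limited). The gripper opens to 85 mm and grips with 20 to 120 N. Pads are 22 mm wide; open, the fingers measure 114 mm over their backs; the gripper's body (76 mm by 85 mm) begins 54 mm behind the grasp point. The pads swing forward as they close: fully open they stand 13 mm farther back than shut.
Start: joints at [-84.643, 21.807, 74.336, -0, 83.858, -12.336], TCP at [0.167, -0.524, 0.231] pointing down, gripper open.
Joint ranges: [-178.18, 178.18], [-50.72, 133.34], [12.68, 142.11], [-81.47, 261.47], [9.98, 163.14], [-165.26, 165.26]. Speed limits (degrees/s): [136.94, 136.94, 180, 180, 180, 180].

## Interface

Orientations are given as a 3x3 rotation matrix whose columns are the frame's x, y, z axes.
In Python, from rig import env, imaging, job, models gives the robot as it stands. The module is installed in compiled form; this text tells all that it offers.
- The arm moves only by the tool jog_arm, never from a script. Its argument "plan" is text: rows parted by semicolons, each of 7 numbers parted by spaces: the turn, a rotation vector about the tool's x, y, z in degrees, then the shift along the tool's x, y, z in cm, then the closure in counts, from 0 (fully open) to 255 (shut). In form: rx ry rz x y z claw; .... A call has 1 to 10 rows; each row shifts and turns the commanded pose from where the row before left it, along the tool's axes as they then stand; what a row does not reach is not made up. A row lasts 1/12 s, in which the tool goes at most 41.7 mm and 7.16 degrees, less where a joint would pass 70% of its speed; a pose out of reach is approached as far as the arm can. A call with a gripper value outside its range is refused whole. The fingers move at their own pace and stop on an object; "grip_force" is the grip in N (left out, the last holds). Time passes only in rows, so rows that do not move let the fingers close. It gives the time, the measured TCP pose, the force, the opening and the grip force at its end, in the units of the state.
- env.observe(): the state, without advancing time (a new reading comes with each control period).
- imaging.get_image(name): name is "side" or "top" or "wrist"; returns a dict with "pixels" (400x640x3 uint8, red, green, blue), "depth" (400x640 float32, m along the optical axis (not along the pixel's ray), 0 where there is no reading), "fov_y" (degrees; the focal length in pixels is half the picture's height over the tangent of half this angle, whatever the lens; pixels are square), "cx", "cy" (the principal point, pixels), "world_from_camera" (4x4, takes a point from camera to world coordinates). Camera axes: x right, y down, z forward; pixel columns grow to the right and rows downward; lengths in m; the calibration is good to about 2 mm. A picture is of the moment at which its call begins.
- job.close_job(): hands the job in; it is judged then, once.
Trained networks look in the newest picture that a camera, given by its name, has taken for a name from the list of things; names that differ only in an ending like _2 or _b are one class to them, and where a whole thing is asked for, a point or a joint stands for the part that bears it (a point fixed in the world has none). Each returns a list of dicts, best first, with "confidence" (0 to 1); they miss things now and then, are a little off and sometimes report something else, mostly with a low value. They report only what shows in the picture. A call takes as long as a camera call.
- models.outline_of(camera, query): "region" (400x640 bool, what is visible of it) and "bbox" ([centre column, centre row, width, height] in pixels, round what is visible of it).
- models.tip_of(camera, query): "at" ([column, row] in pixels: a listed point, or the origin of a listed thing).
The state is a dict: "time_s": time; "q": joint angles; "qvel": joint speeds; "joint_efforts": joint torques, N m; "position": TCP position; "tool_rot": TCP orientation; "ft_force": force on the tool from outside, world axes, zero at the start; "wrist_torque": the same for the moment, N m; "grip_width": finger opening in m; "gripper_force": force on a finger pad.
Only numpy, scipy, OpenCV 4.12 (cv2) and the standard library are available. Lean on these libraries where they do the work, as an engineer would, in place of code of your own. Each camera call takes 0.05 s, during which the arm holds its last target. There are 200 camera calls.

## Working session

There is one attempt and no reset: what is moved stays moved. The work goes in short steps, Python scripts to look and compute and a tool call to move; the robot and the scene stay as the last step left them, time stands still between calls to the robot, and variables do not carry over. Pictures are saved under pics/ and viewed, at most 10 in all, crops included, and the job is handed in when it is done.

Besides the shell and the picture viewer there is one more tool, called as a command line: name --argument value ..., lists and objects as JSON in quotes. jog_arm: Moves the arm, as the interface text tells. Its arguments: {"type":"object","properties":{"plan":{"type":"string"},"grip_force":{"type":"number"}},"required":["plan"]}

```bash
mkdir -p pics; cat > h.py <<'E'
import numpy as np, cv2
from rig import env, imaging, job, models
def cloud(im):
    f=200/np.tan(np.radians(im["fov_y"])/2); d=im["depth"]
    v,u=np.mgrid[:400,:640]
    p=np.stack([(u-im["cx"])/f*d,(v-im["cy"])/f*d,d],-1)
    T=im["world_from_camera"]; w=p@T[:3,:3].T+T[:3,3]
    w[d==0]=np.nan; return w
def save(im,n): cv2.imwrite("pics/"+n,im["pixels"][:,:,::-1])
E
python3 - <<'E'
from h import *
ims={n:imaging.get_image(n) for n in("top","side")}
cv2.imwrite("pics/a.png",cv2.resize(np.vstack([ims["top"]["pixels"],ims["side"]["pixels"]])[:,:,::-1],(480,600),interpolation=cv2.INTER_AREA))
for n,im in ims.items():
    w=cloud(im)
    for q in("blue_key","red_key","heel_half"):
        for r in models.outline_of(n,q)[:1]:
            p=w[r["region"]]; p=p[~np.isnan(p[:,0])]
            zt=np.percentile(p[:,2],95); t=p[p[:,2]>zt-.006]
            print(n,q,round(r["confidence"],2),r["bbox"],"ztop",zt.round(4),"mean",t.mean(0).round(4),cv2.minAreaRect((t[:,:2]*1000).astype(np.float32)))
    for r in models.tip_of(n,"gap")[:2]:
        c,rr=np.round(r["at"]).astype(int); print(n,"gap",r, w[rr,c])
print(env.observe()["tool_rot"],env.tcp_to_grasp, env.observe()["time_s"])
E
```

```text
top blue_key 0.75 [420.4, 175.1, 18.0, 22.4] ztop 0.1223 mean [ 0.5823 -0.32    0.1196] ((582.3032836914062, -321.0877990722656), (33.793701171875, 40.36326599121094), 89.8823013305664)
top red_key 0.6 [387.9, 175.5, 16.7, 19.0] ztop 0.1222 mean [ 0.5857 -0.2445  0.1197] ((585.9725341796875, -245.111328125), (42.47206497192383, 33.68830108642578), 0.9970539212226868)
top heel_half 0.69 [224.6, 201.2, 42.8, 32.1] ztop 0.1291 mean [0.5328 0.1364 0.1269] ((533.6944580078125, 133.74246215820312), (77.95690155029297, 41.5245475769043), 84.98098754882812)
top gap {'at': [202.2, 197.1], 'confidence': 0.73} [0.5441581  0.18524782 0.10801087]
side blue_key 0.97 [379.0, 288.6, 31.3, 32.5] ztop 0.1202 mean [ 0.5811 -0.327   0.1187] ((582.4697265625, -325.06488037109375), (35.38164138793945, 41.34735107421875), 88.25762176513672)
side red_key 0.83 [361.1, 254.4, 35.5, 33.0] ztop 0.1202 mean [ 0.5841 -0.2515  0.1187] ((584.938232421875, -249.8926544189453), (34.18669128417969, 41.39656448364258), 88.52645874023438)
side heel_half 0.77 [267.4, 163.2, 33.3, 49.7] ztop 0.1265 mean [0.5323 0.126  0.1251] ((533.85791015625, 127.8071517944336), (76.173095703125, 39.000064849853516), 85.14484405517578)
side gap {'at': [262.0, 137.2], 'confidence': 0.83} [0.54245973 0.18512964 0.12214735]
[[ 9.52695112e-01  3.03927662e-01 -2.44345569e-05]
 [ 3.03927662e-01 -9.52695102e-01  1.37757527e-04]
 [ 1.85896402e-05 -1.38667260e-04 -9.99999990e-01]] -0.0187 0.5
```

View pics/a.png

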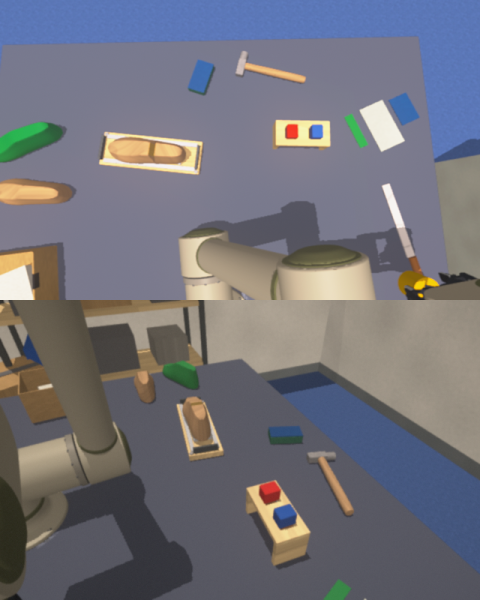

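The combined picture shows the red and blue keys at (291,131) and (316,131) in the top view, and the last at about (150,150). The blue head is at about (0.582, -0.322) with its top at 0.12, which matches 85+34 mm. The gap is at about (0.543, 0.185, 0.125). I'll turn the tool first so that the fingers close along the key's y.

jog_arm --plan "0 0 -7 0 0 -0.3 0;0 0 -7 0 0 -0.3 0;0 0 -7 0 0 -0.3 0;0 0 -7 0 0 -0.3 0;0 0 -7 0 0 -0.3 0;0 0 -7 0 0 -0.3 0;0 0 -7 0 0 -0.3 0;0 0 -7 0 0 -0.3 0;0 0 -7 0 0 -0.3 0;0 0 -7 0 0 -0.3 0" --grip_force 80

```text
time_s: 1.33
position: [0.1672, -0.5239, 0.2615]
tool_rot: [[0.034, 0.999, 0.0], [0.999, -0.034, 0.0], [0.0, 0.0, -1.0]]
ft_force: [0.2, -0.1, 0.0]
grip_width: 0.0854
gripper_force: 0.0
```

jog_arm --plan "0 0 0 1.8 3.3 0 0;0 0 0 1.8 3.3 0 0;0 0 0 1.8 3.3 0 0;0 0 0 1.8 3.3 0 0;0 0 0 1.8 3.3 0 0;0 0 0 1.8 3.3 0 0;0 0 0 1.8 3.3 0 0;0 0 0 1.8 3.3 0 0;0 0 0 1.8 3.3 0 0;0 0 0 1.8 3.3 0 0"

```text
time_s: 2.17
position: [0.5057, -0.3562, 0.2614]
tool_rot: [[0.04, 0.999, 0.0], [0.999, -0.04, -0.0], [-0.0, 0.0, -1.0]]
ft_force: [-0.4, -0.5, 0.8]
grip_width: 0.0857
gripper_force: 0.0
```

```bash
cat >> h.py <<'E'
def tops(n,qs):
    im=imaging.get_image(n); w=cloud(im)
    for q in qs:
        for r in models.outline_of(n,q)[:1]:
            p=w[r["region"]]; p=p[~np.isnan(p[:,0])]
            zt=np.percentile(p[:,2],90); t=p[abs(p[:,2]-zt)<.005]
            print(n,q,round(r["confidence"],2),r["bbox"],"ztop",zt.round(4),"mean",t.mean(0).round(4),"med",cv2.minAreaRect((t[:,:2]*1000).astype(np.float32)))
    return im,w
def rel(x,y,z):
    o=env.observe(); print("tool cm:",(np.array(o["tool_rot"]).T@(np.array([x,y,z])-o["position"])*100).round(2), "pos",np.round(o["position"],4))
E
python3 - <<'E'
from h import *
im,w=tops("wrist",("blue_key","red_key")); save(im,"b.png"); rel(.582,-.3225,.2)
E
```

```text
wrist blue_key 0.84 [410.5, 138.6, 58.6, 37.7] ztop 0.1203 mean [ 0.5811 -0.3231  0.1194] med ((581.5347290039062, -323.73870849609375), (33.63729476928711, 41.621646881103516), 87.86619567871094)
wrist red_key 0.98 [418.6, 41.6, 63.7, 51.3] ztop 0.1204 mean [ 0.5838 -0.248   0.1193] med ((584.6967163085938, -248.0039825439453), (34.166568756103516, 42.455963134765625), 88.59164428710938)
tool cm: [3.61 7.49 6.07] pos [ 0.5059 -0.3559  0.2608]
```

View pics/b.png

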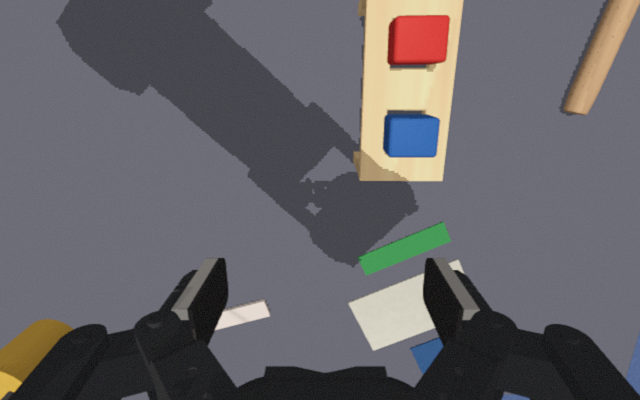

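The wrist view shows the blue head at (410,136) and the red one at (418,40). Both heads are about 34x42 mm with their tops at 0.120, and the key's x yaw is 88°. The tool is already aligned with it.

jog_arm --plan "0 0 0 1.17 2.48 0 0;0 0 0 1.17 2.48 0 0;0 0 0 1.17 2.48 0 0;0 0 0 0 0 3 0;0 0 0 0 0 3 0;0 0 0 0 0 3 0;0 0 0 0 0 3 0;0 0 0 0 0 0 0"

```text
time_s: 2.98
position: [0.5769, -0.3246, 0.1353]
tool_rot: [[0.042, 0.999, -0.009], [0.999, -0.042, 0.007], [0.006, -0.009, -1.0]]
ft_force: [-1.2, 0.7, -1.0]
grip_width: 0.0856
gripper_force: 0.0
```

```bash
python3 - <<'E'
from h import *
rel(.5815,-.3235,.092)
E
```

```text
tool cm: [0.1  0.49 4.33] pos [ 0.5769 -0.3246  0.1353]
```

jog_arm --plan "0 0 0 0 0 1.5 0;0 0 0 0 0 1.4 0;0 0 0 0 0 0 0;0 0 0 0 0 0 0"

```text
time_s: 3.32
position: [0.5797, -0.3261, 0.1136]
tool_rot: [[0.041, 0.999, 0.0], [0.999, -0.041, -0.001], [-0.0, 0.0, -1.0]]
ft_force: [0.4, 0.1, 0.4]
grip_width: 0.0857
gripper_force: 0.0
```

```bash
python3 - <<'E'
from h import *
rel(.5815,-.3235,.092); print(env.observe()["tool_rot"])
E
```

```text
tool cm: [0.27 0.17 2.16] pos [ 0.5797 -0.3261  0.1136]
[[ 4.10371718e-02  9.99157528e-01  4.29881296e-04]
 [ 9.99157496e-01 -4.10369482e-02 -5.16647108e-04]
 [-4.98570830e-04  4.50720856e-04 -9.99999774e-01]]
```

Next I'll correct x and y, finish the descent and close.

jog_arm --plan "0 0 0 0.25 0.15 1 0;0 0 0 0 0 1.1 0;0 0 0 0 0 0 0;0 0 0 0 0 0 120;0 0 0 0 0 0 255;0 0 0 0 0 0 255;0 0 0 0 0 0 255;0 0 0 0 0 0 255;0 0 0 0 0 0 255;0 0 0 0 0 0 255" --grip_force 80

```text
time_s: 4.15
position: [0.5818, -0.3231, 0.0921]
tool_rot: [[0.04, 0.999, 0.001], [0.999, -0.04, -0.001], [-0.001, 0.001, -1.0]]
ft_force: [-0.5, 0.8, 4.9]
grip_width: 0.0406
gripper_force: 81.8
```

jog_arm --plan "0 0 0 0 0 -1 255;0 0 0 0 0 -2 255;0 0 0 0 0 -2.5 255;0 0 0 0 0 -2.5 255;0 0 0 0 0 -2.5 255;0 0 0 0 0 -2.5 255;0 0 0 0 0 -2.5 255;0 0 0 0 0 -2 255;0 0 0 0 0 -1 255;0 0 0 0 0 0 255"

```text
time_s: 4.98
position: [0.5817, -0.3231, 0.2792]
tool_rot: [[0.04, 0.999, 0.003], [0.999, -0.04, -0.003], [-0.003, 0.003, -1.0]]
ft_force: [1.0, 0.2, -1.5]
grip_width: 0.0405
gripper_force: 81.1
```

```bash
python3 - <<'E'
from h import *
rel(.543,.185,.27)
im=imaging.get_image("top"); w=cloud(im); z=w[...,2]
b=(abs(w[...,0]-.543)<.12)&(abs(w[...,1]-.19)<.16)
for a,c in((.09,.135),(.02,.06)):
    m=b&(z>a)&(z<c); p=(w[m][:,:2]*1000).astype(np.float32); print(len(p),cv2.minAreaRect(p))
for q in ("gap",): print(models.tip_of("top",q)[:1])
for q in("heel_half","last","toe_half"):
    try:
        for r in models.outline_of("top",q): print(q,r["confidence"],r["bbox"])
    except Exception as e: print(q,e)
cv2.imwrite("pics/c.png",np.hstack([cv2.resize(im["pixels"][160:250,120:290,::-1],None,fx=4,fy=4)]))
E
```

```text
tool cm: [50.61 -5.92  0.77] pos [ 0.5817 -0.3231  0.2792]
1777 ((538.6260986328125, 184.36575317382812), (184.1827392578125, 62.8663330078125), 80.0873031616211)
1713 ((541.5899658203125, 200.83636474609375), (311.0654602050781, 109.9128646850586), 82.8023681640625)
[{'at': [199.4, 198.7], 'confidence': 0.59}]
last it knows: blue_key, gap, heel_half, red_key
toe_half it knows: blue_key, gap, heel_half, red_key
```

View pics/c.png

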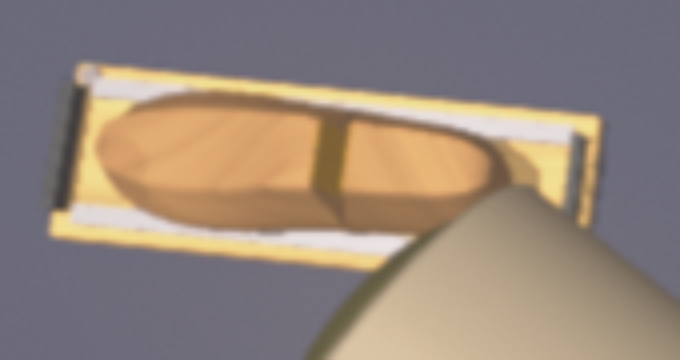

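The crop shows the gap as a dark brass band at (332,155) between heel and toe. The stand's edge is tilted about 5.8°, so the last's x yaw is about 84°. I'll carry the key over, stop short, and look with the wrist camera.

jog_arm --plan "0 0 1.75 2 -0.2 0 255;0 0 1.75 4 -0.3 0 255;0 0 0 4 -0.3 0 255;0 0 0 4 -0.3 0 255;0 0 0 4 -0.3 0 255;0 0 0 4 -0.3 0 255;0 0 0 4 -0.2 0 255;0 0 0 4 -0.2 0 255;0 0 0 4 -0.2 0 255;0 0 0 2 0 0 255"

```text
time_s: 5.97
position: [0.5916, 0.0418, 0.2752]
tool_rot: [[0.098, 0.995, -0.003], [0.995, -0.098, 0.001], [0.001, -0.003, -1.0]]
ft_force: [-0.0, 0.2, -1.2]
grip_width: 0.0408
gripper_force: 81.1
```

jog_arm --plan "0 0 0 2 0 0 255;0 0 0 0 0 0 255;0 0 0 0 0 0 255;0 0 0 0 0 0 255"

```text
time_s: 6.3
position: [0.5944, 0.0569, 0.2755]
tool_rot: [[0.102, 0.995, -0.002], [0.995, -0.102, -0.0], [-0.0, -0.002, -1.0]]
ft_force: [0.6, 0.2, -0.9]
grip_width: 0.0403
gripper_force: 81.1
```

```bash
python3 - <<'E'
from h import *
rel(.543,.185,.27)
im=imaging.get_image("wrist"); w=cloud(im); save(im,"d.png")
for r in models.tip_of("wrist","gap")[:2]:
    c,rr=np.round(r["at"]).astype(int); print(r,w[rr-3:rr+4,c-3:c+4].reshape(-1,3).max(0))
    f=200/np.tan(np.radians(im["fov_y"])/2);T=im["world_from_camera"]
    d=T[:3,:3]@np.array([(r["at"][0]-im["cx"])/f,(r["at"][1]-im["cy"])/f,1]); print("ray@.125",T[:3,3]+d*(.125-T[2,3])/d[2])
tops("wrist",["heel_half"]); tops("wrist",["blue_key"])
E
```

```text
tool cm: [12.23 -6.41  0.56] pos [0.5944 0.0569 0.2755]
{'at': [236.9, 31.9], 'confidence': 0.64} [0.53715232 0.18506175 0.11119165]
ray@.125 [0.53736313 0.18041272 0.125     ]
wrist heel_half 0.95 [251.4, 93.4, 80.8, 97.5] ztop 0.1268 mean [0.5336 0.1353 0.1258] med ((533.6592407226562, 130.7681427001953), (77.48082733154297, 41.537925720214844), 84.71791076660156)
wrist blue_key 0.63 [324.4, 267.2, 106.0, 124.3] ztop 0.304 mean [0.5951 0.0582 0.3033] med ((594.8427124023438, 56.38941192626953), (34.580570220947266, 41.33632278442383), 84.16071319580078)
```

View pics/d.png

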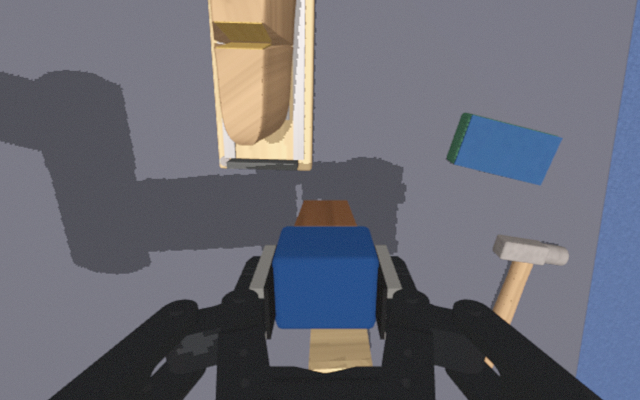

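The wrist view shows the gap at about (245,35), with the heel half below it. The key is held square, with its head yaw at 84.2° like the tool. Next I'll measure the gap's two edges from depth.

```bash
cat >> h.py <<'E'
def gap(n):
    im=imaging.get_image(n); w=cloud(im).reshape(-1,3)
    a=np.radians(84.5); u=np.array([np.cos(a),np.sin(a)]); v=np.array([u[1],-u[0]])
    p=w[(abs(w[:,0]-.538)<.06)&(abs(w[:,1]-.18)<.08)&(w[:,2]>.05)&(w[:,2]<.14)]
    s=(p[:,:2]-[.538,.18])@u; t=(p[:,:2]-[.538,.18])@v
    for b in np.arange(-.03,.03,.002):
        k=(s>=b)&(s<b+.002)&(abs(t)<.014); m=(s>=b)&(s<b+.002)&(p[:,2]>.119)
        print(n,round(b*1000),k.sum(),p[k,2].min().round(4) if k.any() else "",p[k,2].max().round(4) if k.any() else "", "t range",t[m].min().round(4) if m.any() else "",t[m].max().round(4) if m.any() else "")
E
python3 - <<'E'
from h import *
gap("wrist")
E
```

```text
wrist -30 79 0.1243 0.1271 t range -0.0198 0.02
wrist -28 104 0.1233 0.1269 t range -0.0194 0.0204
wrist -26 74 0.124 0.1276 t range -0.0201 0.0204
wrist -24 97 0.1237 0.127 t range -0.0197 0.0211
wrist -22 102 0.1238 0.1276 t range -0.0194 0.0207
wrist -20 74 0.1234 0.1271 t range -0.02 0.0213
wrist -18 102 0.1235 0.1271 t range -0.0199 0.0214
wrist -16 104 0.1236 0.1273 t range -0.0195 0.0217
wrist -14 84 0.1238 0.1273 t range -0.0203 0.0225
wrist -12 69 0.1198 0.1265 t range -0.0202 0.0218
wrist -10 60 0.1051 0.1201 t range -0.0072 -0.0042
wrist -8 34 0.0961 0.1045 t range  
wrist -6 33 0.0853 0.0951 t range  
wrist -4 25 0.0777 0.0853 t range  
wrist -2 100 0.0502 0.0901 t range  
wrist 0 156 0.0504 0.1012 t range  
wrist 2 139 0.096 0.1112 t range  
wrist 4 164 0.1063 0.1232 t range -0.0077 0.023
wrist 6 128 0.1156 0.1277 t range -0.0204 0.023
wrist 8 103 0.1232 0.127 t range -0.0193 0.0231
wrist 10 108 0.1235 0.1267 t range -0.0201 0.0224
wrist 12 105 0.1234 0.1268 t range -0.0198 0.0234
wrist 14 91 0.1229 0.126 t range -0.02 0.0233
wrist 16 99 0.1223 0.1256 t range -0.0193 0.0234
wrist 18 104 0.1215 0.1257 t range -0.0195 0.0231
wrist 20 100 0.1215 0.1248 t range -0.0194 0.0231
wrist 22 79 0.1206 0.1245 t range -0.0192 0.0234
wrist 24 0   t range  
wrist 26 0   t range  
wrist 28 0   t range
```

The edges lie at -10.5 and +6.5 mm, which is 17 mm against the nominal 18. The width spans -20 to +22 mm, against the nominal 40. That puts the gap's middle at (0.539, 0.178).

jog_arm --plan "0 0 0 2 -1.15 0 255;0 0 0 3 -1.7 0 255;0 0 0 3 -1.8 0 255;0 0 0 2.5 -1.6 0 255;0 0 0 1 -0.5 0 255;0 0 0 0 0 0 255;0 0 0 0 0 0 255;0 0 0 0 0 0 255;0 0 0 0 0 0 255"

```text
time_s: 7.4
position: [0.5397, 0.1775, 0.2762]
tool_rot: [[0.103, 0.995, -0.0], [0.995, -0.103, -0.0], [-0.0, -0.0, -1.0]]
ft_force: [-0.1, -0.4, -1.8]
grip_width: 0.0406
gripper_force: 81.2
```

```bash
python3 - <<'E'
from h import *
rel(.539,.178,.175); im,w=tops("wrist",["blue_key"])
for c in("wrist","side"):
  print([(c,r) for r in models.tip_of("wrist","gap")[:1]])
side=imaging.get_image("side")
cv2.imwrite("pics/e.png",np.vstack([im["pixels"][100:,:],cv2.resize(side["pixels"][60:240,160:400],(640,300))[:,:,:]])[:,:,::-1])
E
```

```text
tool cm: [ 0.04 -0.07 10.12] pos [0.5397 0.1775 0.2762]
wrist blue_key 0.9 [326.4, 265.9, 108.1, 125.7] ztop 0.304 mean [0.5402 0.1793 0.3033] med ((540.1895141601562, 177.32521057128906), (34.24104309082031, 41.78023910522461), 84.4687271118164)
[('wrist', {'at': [322.7, 172.5], 'confidence': 0.91})]
[('side', {'at': [322.7, 172.5], 'confidence': 0.91})]
```

View pics/e.png

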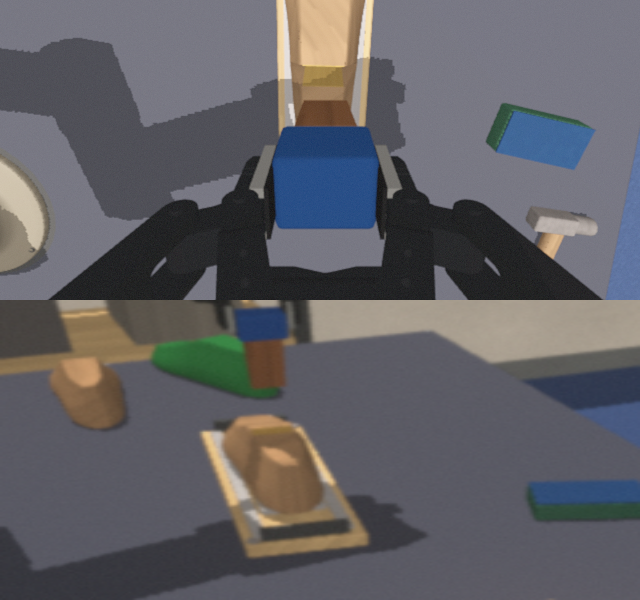

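The picture shows the key hanging centred over the brass-lined gap, with the gap just ahead of the wedge at (322,75). The wrist view agrees with the targets, so I'm lowering into the mouth.

jog_arm --plan "0 0 0 0 -0.05 1 255;0 0 0 0 0 2 255;0 0 0 0 0 2 255;0 0 0 0 0 2 255;0 0 0 0 0 1 255;0 0 0 0 0 0.7 255;0 0 0 0 0 0.5 255;0 0 0 0 0 0 255;0 0 0 0 0 0 255;0 0 0 0 0 0 255"

```text
time_s: 8.48
position: [0.539, 0.1788, 0.1853]
tool_rot: [[0.101, 0.995, 0.002], [0.995, -0.101, 0.0], [0.0, 0.002, -1.0]]
ft_force: [0.1, -0.0, -1.0]
grip_width: 0.0408
gripper_force: 81.1
```

jog_arm --plan "0 0 0 -0.05 0 0.5 255;0 0 0 0 0 0.5 255;0 0 0 0 0 0.3 255;0 0 0 0 0 0.3 255;0 0 0 0 0 0 255;0 0 0 0 0 0 255" --grip_force 110

```text
time_s: 8.98
position: [0.5394, 0.1786, 0.1693]
tool_rot: [[0.101, 0.995, 0.003], [0.995, -0.101, 0.001], [0.001, 0.003, -1.0]]
ft_force: [0.9, 1.2, 6.0]
grip_width: 0.0399
gripper_force: 114.9
```

jog_arm --plan "0 0 0 0 0 0.3 255;0 0 0 0 0 0.3 255;0 0 0 0 0 0.3 255;0 0 0 0 0 0.3 255;0 0 0 0 0 0.3 255;0 0 0 0 0 0 255;0 0 0 0 0 0 255"

```text
time_s: 9.57
position: [0.5398, 0.1786, 0.1546]
tool_rot: [[0.102, 0.995, 0.005], [0.995, -0.102, 0.001], [0.002, 0.004, -1.0]]
ft_force: [1.3, 1.5, 6.8]
grip_width: 0.0404
gripper_force: 114.9
```

jog_arm --plan "0 0 0 0 0 0.3 255;0 0 0 0 0 0.3 255;0 0 0 0 0 0.3 255;0 0 0 0 0 0.3 255;0 0 0 0 0 0.3 255;0 0 0 0 0 0.2 255;0 0 0 0 0 0 255;0 0 0 0 0 0 255"

```text
time_s: 10.23
position: [0.5399, 0.1787, 0.1378]
tool_rot: [[0.102, 0.995, 0.005], [0.995, -0.102, 0.001], [0.002, 0.005, -1.0]]
ft_force: [1.9, 2.0, 8.6]
grip_width: 0.0405
gripper_force: 115.3
```

```bash
python3 - <<'E'
from h import *
tops("wrist",["blue_key"]); rel(.539,.178,.1345)
E
```

```text
wrist blue_key 0.83 [324.6, 277.1, 105.7, 102.9] ztop 0.1656 mean [0.5402 0.1803 0.1648] med ((540.0472412109375, 178.43576049804688), (34.67463684082031, 41.350341796875), 84.3771743774414)
tool cm: [-0.07 -0.08  0.33] pos [0.5398 0.1787 0.1378]
```

Head top is at 0.165; the tight position is 0.163. A last small push, then release and retreat.

jog_arm --plan "0 0 0 0 0 0.15 255;0 0 0 0 0 0.15 255;0 0 0 0 0 0.05 255;0 0 0 0 0 0 255;0 0 0 0 0 0 255"

```text
time_s: 10.75
position: [0.54, 0.1787, 0.1372]
tool_rot: [[0.102, 0.995, 0.007], [0.995, -0.102, 0.001], [0.002, 0.007, -1.0]]
ft_force: [-5.5, 0.6, 30.1]
grip_width: 0.0401
gripper_force: 118.1
```

jog_arm --plan "0 0 0 0 0 0 150;0 0 0 0 0 0 100;0 0 0 0 0 0 50;0 0 0 0 0 0 0;0 0 0 0 0 0 0;0 0 0 0 0 0 0;0 0 0 0 0 -1 0;0 0 0 0 0 -2 0;0 0 0 0 0 -3 0;0 0 0 0 0 -3 0"

```text
time_s: 11.58
position: [0.5382, 0.1782, 0.2241]
tool_rot: [[0.101, 0.995, -0.001], [0.995, -0.101, -0.0], [-0.0, -0.001, -1.0]]
ft_force: [0.6, -0.4, -0.3]
grip_width: 0.0857
gripper_force: 0.0
```

jog_arm --plan "0 0 0 0 0 -3 0;0 0 0 -2 0 -1 0;0 0 0 -3 0 0 0;0 0 0 -3 0 0 0;0 0 0 0 0 0 0;0 0 0 0 0 0 0;0 0 0 0 0 0 0"

```text
time_s: 12.17
position: [0.5305, 0.0989, 0.2632]
tool_rot: [[0.101, 0.995, 0.0], [0.995, -0.101, 0.0], [0.0, 0.0, -1.0]]
ft_force: [0.8, 0.7, -0.3]
grip_width: 0.0853
gripper_force: 0.0
```

```bash
python3 - <<'E'
from h import *
im,w=tops("wrist",["blue_key"]); save(im,"f.png"); tops("top",["blue_key","red_key"]); gap("wrist")
E
```

```text
wrist blue_key 0.6 [327.2, 83.2, 61.7, 50.0] ztop 0.1642 mean [0.5402 0.178  0.1632] med ((540.27099609375, 177.60992431640625), (34.01976776123047, 41.713035583496094), 82.46807098388672)
top blue_key 0.47 [195.2, 199.9, 13.0, 12.9] ztop 0.166 mean [0.5282 0.185  0.164 ] med ((528.5667724609375, 183.79745483398438), (27.877582550048828, 17.589418411254883), 74.01863861083984)
top red_key 0.74 [389.1, 176.4, 18.3, 21.6] ztop 0.1216 mean [ 0.5859 -0.2448  0.1198] med ((586.518310546875, -244.8923797607422), (34.58697509765625, 40.70454788208008), 87.75018310546875)
wrist -30 75 0.124 0.127 t range -0.0208 0.0202
wrist -28 95 0.1238 0.128 t range -0.0207 0.0202
wrist -26 90 0.1239 0.1267 t range -0.0216 0.0211
wrist -24 85 0.1241 0.1275 t range -0.0215 0.0211
wrist -22 15 0.1247 0.1275 t range -0.0214 -0.0026
wrist -20 0   t range  
wrist -18 0   t range  
wrist -16 0   t range  
wrist -14 0   t range  
wrist -12 0   t range  
wrist -10 0   t range  
wrist -8 0   t range  
wrist -6 0   t range  
wrist -4 0   t range  
wrist -2 0   t range  
wrist 0 0   t range  
wrist 2 0   t range  
wrist 4 0   t range  
wrist 6 0   t range  
wrist 8 0   t range  
wrist 10 0   t range  
wrist 12 0   t range  
wrist 14 0   t range -0.0212 -0.0212
wrist 16 54 0.1238 0.1275 t range -0.0212 0.0224
wrist 18 102 0.1234 0.1265 t range -0.0212 0.0223
wrist 20 84 0.1227 0.1263 t range -0.0201 0.0233
wrist 22 110 0.1218 0.1261 t range -0.021 0.0233
wrist 24 111 0.1211 0.1259 t range -0.021 0.0233
wrist 26 109 0.1216 0.1251 t range -0.02 0.0232
wrist 28 84 0.1205 0.1244 t range -0.02 0.0232
```

View pics/f.png

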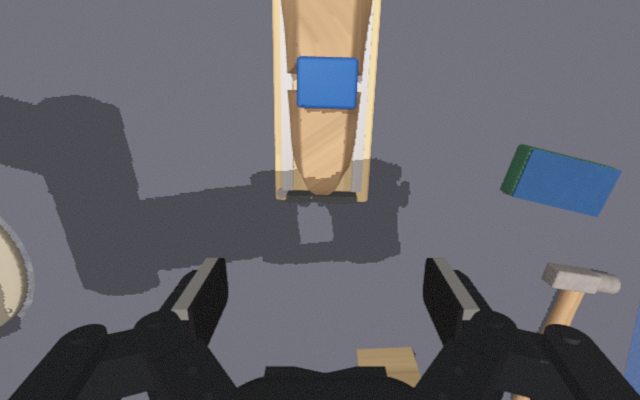

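The picture shows the blue head at (327,82), square and centred on the last, with the gripper clear of it. The head top is at 0.1635, which is the hard-stop depth, and the push met 30 N at the end. The red key hasn't moved.

```bash
python3 -c "
from rig import job; print(job.close_job())"
```

```text
the job is handed in; nothing more can be done
None
```

The blue key is driven to its hard stop in the middle of the gap and released, the red key is untouched in the rack, and the job is handed in; no verdict was returned, and the spread was inferred from the key's depth.

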